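# Draw the next sample carrier from the bottom of a stack magazine

### The arm

A 7-joint arm with a two-finger parallel gripper is mounted at the origin on a cart in front of the work surface, level with it; the furniture and walls round the work are solid. World frame = base frame: x ahead of the robot, y to its left, z up, the work surface at z = 0. Lengths are in m, angles in rad, forces in N, time in s.
With the tool pointing down it reaches from about 0.425 to 0.875 m from the base axis. Payload 4.7 kg.
Tool frame: the origin (TCP) lies between the finger pads; the fingertips stand 22 mm ahead of it and the grasp point (between the pads) lies 3 mm ahead of it; z points along the fingers, y is the line along which they close (so a half turn about z gives the same grasp; the last joint's range is limited). The gripper opens to 87 mm and grips with 3 to 60 N. Pads are 19 mm wide; open, the fingers measure 117 mm over their backs; the gripper's body (75 mm by 190 mm) begins 51 mm behind the grasp point.
Start: joints at [-1.326, 0.321, -0.07, 1.45, 0.023, 1.371, -0.057], TCP at [0.149, 0.633, 0.245] pointing down, gripper open.
Joint ranges: [-2.86, 2.86], [-0.3, 2.09], [-1.38, 1.24], [0.06, 2.45], [-1.56, 4.7], [0.09, 2.05], [-2.69, 2.69]. Speed limits (rad/s): [2.57, 2.57, 3.14, 3.14, 3.14, 3.14, 3.14].

### API

Orientations are given as [roll, pitch, yaw] about the fixed x, y, z axes, in that order (R = Rz(yaw) Ry(pitch) Rx(roll)).
In Python, from rig import bot gives the robot as it stands.
- The arm moves only by the tool drive_tool, never from a script. Its argument "series" is a list of rows, each an object with "delta_pos": the shift along the tool's x, y, z in units of 30 mm (1.0 is 30 mm), a list of three; "angular": the turn, a rotation vector about the tool's x, y, z in degrees, a list of three; "grip": the finger opening in mm, from 0 to 87. In form: [{"delta_pos": [dx, dy, dz], "angular": [rx, ry, rz], "grip": grip}, ...]. A call has 1 to 5 rows; each row shifts and turns the commanded pose from where the row before left it, along the tool's axes as they then stand; what a row does not reach is not made up. A row lasts 1/8 s, in which the tool goes at most 62.5 mm and 10.7 degrees, less where a joint would pass 70% of its speed; a pose out of reach is approached as far as the arm can. A call is refused whole if a number of a shift passes 1 or a number of a turn 10.7, either way. A call with a gripper value outside its range is refused whole. The fingers move at their own pace and stop on an object; "force" is the grip in N (left out, the last holds). Time passes only in rows, so rows that do not move let the fingers close. It gives the time, the measured TCP pose, the force, the opening and the grip force at its end, in the units of the state.
- bot.sense(): the state, without advancing time (a new reading comes with each control period).
- bot.read_camera(name): name is "scene" or "top"; returns a dict with "pixels" (420x560x3 uint8, red, green, blue), "mtx" (3x3 intrinsics, pixels), "R" (3x3) and "t" (3): a world point X has camera coordinates R X + t. Camera axes: x right, y down, z forward; pixel columns grow to the right and rows downward; lengths in m; the calibration is good to about 2 mm. A picture is of the moment at which its call begins. There is no depth.
- bot.sign_off(): hands the job in; it is judged then, once.
Trained networks look in a picture, given as the dict that the camera call returned (one of the last four; its "shot" number tells which), for a name from the list of things; names that differ only in an ending like _2 or _b are one class to them, and where a whole thing is asked for, a point or a joint stands for the part that bears it (a point fixed in the world has none). Each returns a list of dicts, best first, with "p" (0 to 1); they miss things now and then, are a little off and sometimes report something else, mostly with a low value. They report only what shows in the picture. A call takes as long as a camera call.
- bot.recognise(target, picture): "bbox" ([left, top, width, height] in pixels, round what is visible of it).
The state is a dict: "t": time; "q": joint angles; "joint_velocities": joint speeds; "joint_efforts": joint torques, N m; "eef_pos": TCP position; "tool_rot": TCP orientation; "contact_force": force on the tool from outside, world axes, zero at the start; "moment": the same for the moment, N m; "finger_gap": finger opening in m; "grasp_force": force on a finger pad.
Only numpy, scipy, OpenCV 4.12 (cv2) and the standard library are available. Lean on these libraries where they do the work, as an engineer would, in place of code of your own. Each camera call takes 0.05 s, during which the arm holds its last target. There are 200 camera calls.

### The job

The grey magazine on the cart holds a stack of three white sample carriers, the lowest poking out of the slot at its front. Pull that bottom carrier straight out through the slot by its protruding end, leaving the two above to settle down inside the magazine, and lay it flat, wells up and lengthwise, in the white outlined rectangle on the blue mat, then let go.

Things in the scene. Friction and masses are not known exactly. Their poses are not given: they have to be found in the camera images.
- carrier_bottom: Lowest of 3 identical white flat plates, 120 (own x) x 45 (own y) x 12 mm thick, 30 to 65 g, three dark wells printed on top. Origin: centre of underside, z up. Starts level in the magazine, x along the magazine's x, underside 10 mm above the cart top; its -x end pokes 39 to 46 mm out of the slot, nothing below it, sides free to grip; the others rest on its inner end. Pulls out with about 1 N.
- carrier_top: Top carrier of the stack, same shape and origin. Its underside starts 34 mm above the cart top; once the bottom carrier is out, it and the middle one drop by 12 mm inside the magazine (underside then 22 mm above the cart top).
- magazine: Fixed grey open-topped magazine, 133 (own x) x 58 (own y; 82 over low foot flanges) x 58 mm high. Origin: centre of underside on the cart top, z up. Front face at own x = -66.5 mm (yellow stripe), turned up to 0.3 rad from facing the robot. Slot there: 48 mm wide, 10 to 26 mm above the cart top, so only the lowest carrier passes, along -x; the gate above holds the others. Inside 123 x 48 mm.
- mat: Blue mat fixed to the cart, 160 (own x) x 100 (own y) x 3 mm thick; origin at the centre of its underside on the cart top, z up. White printed outline 129 x 57 mm in its middle, long side along own x, shows where the carrier belongs, either way round. Its x axis runs roughly along the robot's left-right direction.

How it is judged:
By the outcome, as a careful person would: the job done as asked, in the order asked, and still so for the second after the job is handed in, with the robot touching nothing.
It also fails if it takes over 40 s, if anything falls off the work surface, if the arm or the gripper's body presses on something with over 40 N, if the wrist force passes 120 N, or if a joint passes its speed limit or range.

## Working session

There is one attempt and no reset: what is moved stays moved. The work goes in short steps, Python scripts to look and compute and a tool call to move; the robot and the scene stay as the last step left them, time stands still between calls to the robot, and variables do not carry over. Pictures are saved under pics/ and viewed, at most 10 in all, crops included, and the job is handed in when it is done.

Besides the shell and the picture viewer there is one more tool, called after ">>>" as name(argument=value, ...), one argument or row to a line, values as JSON. drive_tool: Moves the arm, as the interface text tells. Its arguments: {"type":"object","properties":{"series":{"type":"array"},"force":{"type":"number"}},"required":["series"]}

```bash
mkdir -p pics; ls
cat > h.py <<'E'
import numpy as np, cv2
from rig import bot
def pix2w(c,u,v,z):
    d=np.linalg.inv(c['mtx'])@np.array([u,v,1.]); R=np.array(c['R']);t=np.array(c['t'])
    o=-R.T@t; d=R.T@d; return o+d*(z-o[2])/d[2]
def proj(c,X):
    p=np.array(c['mtx'])@(np.array(c['R'])@np.array(X)+np.array(c['t'])); return p[:2]/p[2]
def save(c,n): cv2.imwrite(n,cv2.cvtColor(c['pixels'],cv2.COLOR_RGB2BGR))
E
python3 - <<'E'
from h import *
print(bot.sense())
for n in ('top','scene'):
    c=bot.read_camera(n); save(c,f'pics/{n}0.png'); print(n,(-np.array(c['R']).T@c['t']).round(3), c['mtx'])
    np.savez(f'{n}0.npz',**{k:np.array(c[k]) for k in('pixels','mtx','R','t')})
    for k in ('carrier_bottom','magazine','mat'):
        print(k,[(np.round(d['bbox']),round(d['p'],2)) for d in bot.recognise(k,c)][:3])
E
```

```text
pics
{'t': 0.0, 'q': array([-1.32592168,  0.32180848, -0.07005592,  1.45165954,  0.02261033,
        1.37081728, -0.0569259 ]), 'joint_velocities': array([ 0.0020348 ,  0.00025372, -0.00097259, -0.00258844, -0.00029755,
        0.0008818 , -0.00253895]), 'joint_efforts': array([-3.56591645e-04, -4.91266072e+01, -4.04022820e-01, -3.12536967e+01,
       -6.38732314e-02,  4.33907867e-02,  1.69855557e-04]), 'eef_pos': array([0.14862613, 0.63225372, 0.24347846]), 'tool_rot': array([-3.13969001e+00,  1.18322822e-04,  2.91079716e+00]), 'contact_force': array([ 0.07976302,  0.11049447, -0.93677676]), 'moment': array([-0.00346229,  0.06282009,  0.06596711]), 'grasp_force': 0.0, 'finger_gap': 0.08723140823101543}
top [ 0.418 -0.068  0.878] [[411.9864719    0.         279.80303038]
 [  0.         411.9864719  205.61064263]
 [  0.           0.           1.        ]]
carrier_bottom [(array([319., 135.,  33.,  51.]), 0.73), (array([314., 192.,  27.,  24.]), 0.72)]
magazine [(array([316., 128.,  45.,  70.]), 0.93)]
mat [(array([185., 217.,  79.,  54.]), 0.89)]
scene [0.279 0.453 0.714] [[456.28326488   0.         278.51322565]
 [  0.         456.28326488 200.75046011]
 [  0.           0.           1.        ]]
carrier_bottom [(array([296., 177.,  28.,  19.]), 0.97), (array([254., 140.,  49.,  34.]), 0.5)]
magazine [(array([245., 131.,  61.,  61.]), 0.63)]
mat [(array([253., 243.,  81.,  88.]), 0.77)]
```

View pics/top0.png

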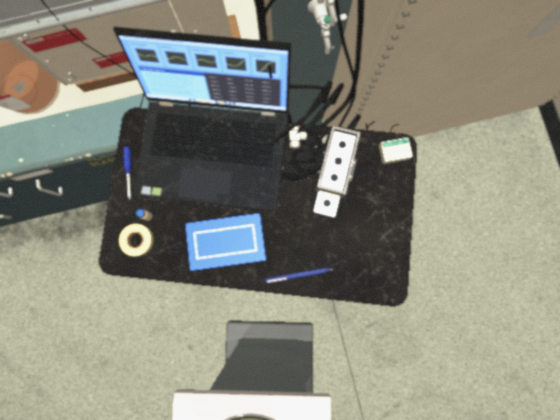

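View pics/scene0.png

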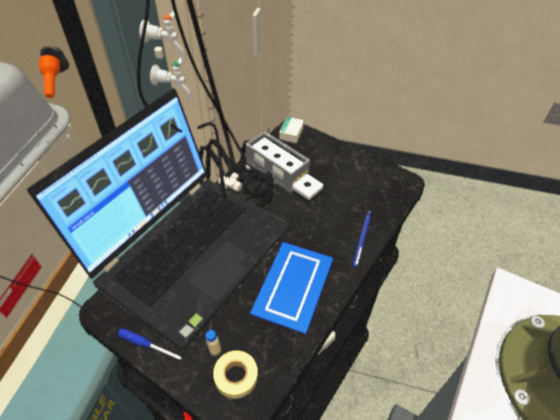

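The top view shows the magazine at about (338,163), with the carrier end poking out toward the robot at (326,204). The mat is at (226,241). The scene view shows the same layout: end at (308,187), mat at (293,286).

Run:
```python
from h import *
C={n:dict(np.load(f'{n}0.npz')) for n in('top','scene')}
rois={'top':dict(mat=(180,212,90,64),car=(308,186,40,36)),'scene':dict(mat=(245,236,96,100),car=(286,168,45,36))}
for n,c in C.items():
    im=c['pixels']; hsv=cv2.cvtColor(im,cv2.COLOR_RGB2HSV)
    for k,(x,y,w,h) in rois[n].items():
        s=hsv[y:y+h,x:x+w].astype(int)
        white=((s[...,1]<70)&(s[...,2]>150))
        m=((s[...,0]>95)&(s[...,0]<125)&(s[...,1]>110)&(s[...,2]>90)) if k=='mat' else white
        z=.003 if k=='mat' else .022
        cs,_=cv2.findContours(m.astype(np.uint8),cv2.RETR_EXTERNAL,cv2.CHAIN_APPROX_NONE)
        q=max(cs,key=cv2.contourArea)[:,0]+[x,y]
        W=np.array([pix2w(c,u,v,z)[:2] for u,v in q])*1000
        r=cv2.minAreaRect(W.astype(np.float32)); print(n,k,np.round(r[0],1),np.round(r[1],1),round(r[2],2)); print(cv2.boxPoints(r).round(0).tolist())
a=cv2.resize(C['top']['pixels'][120:225,300:375],None,fx=5,fy=5,interpolation=cv2.INTER_CUBIC)
b=cv2.resize(C['scene']['pixels'][120:225,235:330],None,fx=4.4,fy=5,interpolation=cv2.INTER_CUBIC)
cv2.imwrite('pics/crop.png',cv2.cvtColor(np.hstack([a,b]),cv2.COLOR_RGB2BGR))
```

```text
top mat [458.4  64.8] [104.2 165.1] 9.24
[[394.0, 138.0], [420.0, -25.0], [523.0, -8.0], [497.0, 155.0]]
top car [ 541.1 -147.8] [48.1 49.9] 76.68
[[511.0, -166.0], [560.0, -177.0], [571.0, -130.0], [522.0, -119.0]]
scene mat [458.5  67.3] [103.3 164.3] 8.84
[[395.0, 141.0], [420.0, -22.0], [522.0, -6.0], [497.0, 156.0]]
scene car [ 540.6 -143.4] [52.2 52.7] 76.59
[[509.0, -163.0], [560.0, -175.0], [572.0, -124.0], [521.0, -112.0]]
```

View pics/crop.png

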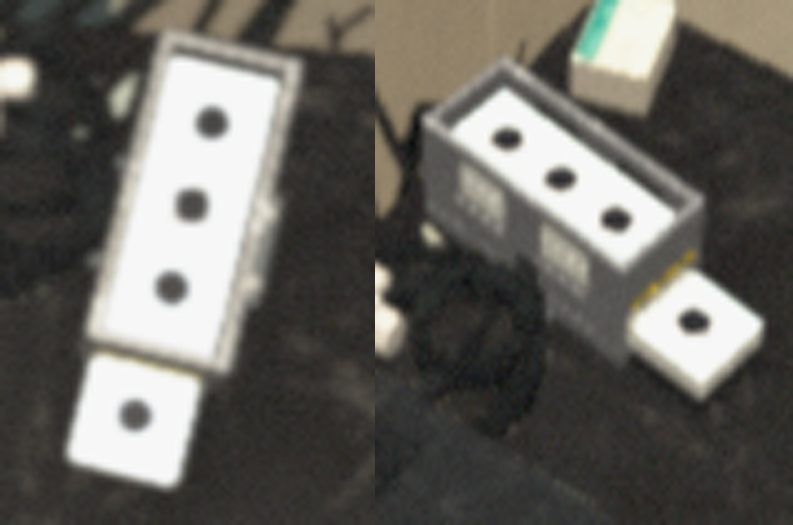

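The carrier axis is at about −13.3° yaw, so the tool's current yaw (166.8°) already lines up. The carrier width comes out at 45 mm plus pixel bleed, and the mat at 160×100 mm plus bleed, so both are consistent with the sizes given. I'll grip about 17 mm from the front end, at TCP (0.5345, −0.146, 0.0335).

>>> drive_tool(
  series=[
    {"delta_pos":[-1,-1,0],"angular":[0,0,0],"grip":87},
    {"delta_pos":[-1,-1,0],"angular":[0,0,0],"grip":87},
    {"delta_pos":[-1,-1,0],"angular":[0,0,0],"grip":87},
    {"delta_pos":[-1,-1,0],"angular":[0,0,0],"grip":87},
    {"delta_pos":[-1,-1,0],"angular":[0,0,0],"grip":87},
  ],
)

```text
t: 1.02
eef_pos: [0.2611, 0.4512, 0.2448]
tool_rot: [3.141, 0.0, 2.911]
contact_force: [0.2, 0.5, 1.2]
finger_gap: 0.0869
grasp_force: 0.0
```

>>> drive_tool(
  series=[
    {"delta_pos":[-1,-1,0],"angular":[0,0,0],"grip":87},
    {"delta_pos":[-1,-1,0],"angular":[0,0,0],"grip":87},
    {"delta_pos":[-1,-1,0],"angular":[0,0,0],"grip":87},
    {"delta_pos":[-1,-1,0],"angular":[0,0,0],"grip":87},
    {"delta_pos":[-1,-1,0],"angular":[0,0,0],"grip":87},
  ],
)

```text
t: 1.65
eef_pos: [0.3728, 0.2709, 0.2449]
tool_rot: [3.141, 0.0, 2.911]
contact_force: [-0.0, 0.5, -1.3]
finger_gap: 0.0874
grasp_force: 0.0
```

>>> drive_tool(
  series=[
    {"delta_pos":[-1,-1,0],"angular":[0,0,0],"grip":87},
    {"delta_pos":[-1,-1,0],"angular":[0,0,0],"grip":87},
    {"delta_pos":[-1,-1,0],"angular":[0,0,0],"grip":87},
    {"delta_pos":[-1,-1,0],"angular":[0,0,0],"grip":87},
    {"delta_pos":[-1,-1,0],"angular":[0,0,0],"grip":87},
  ],
)

```text
t: 2.28
eef_pos: [0.4845, 0.0906, 0.2449]
tool_rot: [3.141, 0.001, 2.911]
contact_force: [0.1, 0.6, 0.1]
finger_gap: 0.0871
grasp_force: 0.0
```

>>> drive_tool(
  series=[
    {"delta_pos":[-0.7,-1,0],"angular":[0,0,0],"grip":87},
    {"delta_pos":[-0.7,-1,0],"angular":[0,0,0],"grip":87},
    {"delta_pos":[-0.7,-1,0],"angular":[0,0,0],"grip":87},
    {"delta_pos":[-0.7,-1,0],"angular":[0,0,0],"grip":87},
    {"delta_pos":[-0.3,-1,0],"angular":[0,0,0],"grip":87},
  ],
)

```text
t: 2.9
eef_pos: [0.5407, -0.0768, 0.2447]
tool_rot: [-3.141, 0.001, 2.911]
contact_force: [0.0, 0.3, -0.4]
finger_gap: 0.0867
grasp_force: 0.0
```

>>> drive_tool(
  series=[
    {"delta_pos":[-0.2,-1,1],"angular":[0,0,0],"grip":87},
    {"delta_pos":[-0.1,-1,1],"angular":[0,0,0],"grip":87},
    {"delta_pos":[0,-0.3,1],"angular":[0,0,0],"grip":87},
    {"delta_pos":[0,0,0.8],"angular":[0,0,0],"grip":87},
    {"delta_pos":[0,0,0],"angular":[0,0,0],"grip":87},
  ],
)

```text
t: 3.52
eef_pos: [0.5317, -0.1445, 0.129]
tool_rot: [-3.141, -0.004, 2.91]
contact_force: [-0.4, 1.0, 0.6]
finger_gap: 0.0871
grasp_force: 0.0
```

Run:
```python
from h import *
s=bot.sense(); print(s['eef_pos'],s['tool_rot'],s['q'])
out=[]
for n in('top','scene'):
    c=bot.read_camera(n)
    u,v=proj(c,[.5345,-.146,.03]).astype(int); print(n,u,v)
    out.append(cv2.resize(c['pixels'][v-60:v+60,u-60:u+60],(399,480),interpolation=cv2.INTER_CUBIC))
cv2.imwrite('pics/above.png',cv2.cvtColor(np.hstack(out),cv2.COLOR_RGB2BGR))
# well of bottom carrier & top carrier wells, first picture
c=dict(np.load('top0.npz'))
g=cv2.cvtColor(c['pixels'],cv2.COLOR_RGB2GRAY)
for u,v,z in((326.9,203,.022),(334.2,177.4,.046),(338,161,.046),(342.2,144.6,.046)):
    y,x=int(v)-4,int(u)-4; w=np.clip(180.-g[y:y+9,x:x+9],0,None); Y,X=np.mgrid[y:y+9,x:x+9]
    print(pix2w(c,(w*X).sum()/w.sum(),(w*Y).sum()/w.sum(),z).round(4))
```

```text
[ 0.53165853 -0.14445418  0.12902336] [-3.14109495 -0.00363887  2.91045255] [-0.41205716  0.23909003  0.71382649  1.85939798 -0.17322491  1.10967945
  1.70544027]
top 325 205
scene 310 182
[ 0.5422 -0.1483  0.022 ]
[ 0.592  -0.1606  0.046 ]
[ 0.6269 -0.1689  0.046 ]
[ 0.662  -0.1772  0.046 ]
```

View pics/above.png

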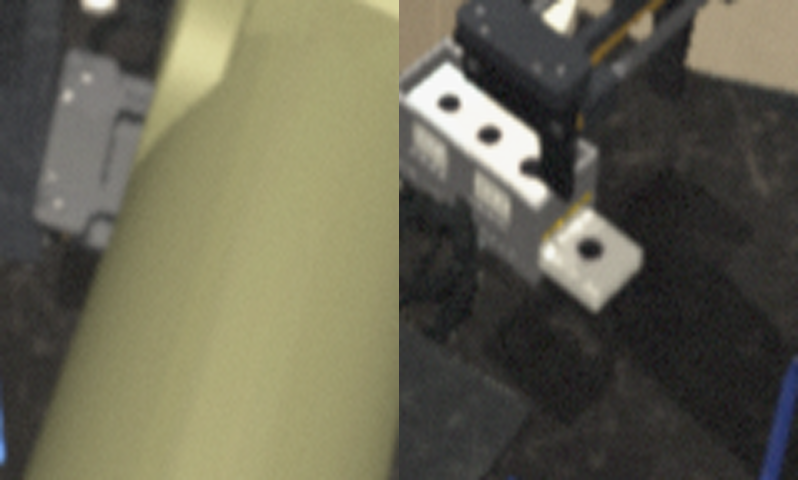

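The scene crop shows the tool hovering over the carrier end, which is untouched, with its well at about (590,250). The top view is blocked by the arm. The wells confirm the axis at −13.35° and the centre line, so I'll descend.

>>> drive_tool(
  series=[
    {"delta_pos":[-0.12,-0.03,1],"angular":[0,0,0],"grip":87},
    {"delta_pos":[0,0,1],"angular":[0,0,0],"grip":87},
    {"delta_pos":[0,0,0.7],"angular":[0,0,0],"grip":87},
    {"delta_pos":[0,0,0.4],"angular":[0,0,0],"grip":87},
    {"delta_pos":[0,0,0],"angular":[0,0,0],"grip":87},
  ],
)

```text
t: 4.25
eef_pos: [0.5367, -0.1463, 0.0378]
tool_rot: [3.142, 0.0, 2.911]
contact_force: [0.2, -0.8, 0.1]
finger_gap: 0.0871
grasp_force: 0.0
```

>>> drive_tool(
  series=[
    {"delta_pos":[0.06,0,0.14],"angular":[0,0,0],"grip":70},
    {"delta_pos":[0,0,0],"angular":[0,0,0],"grip":55},
    {"delta_pos":[0,0,0],"angular":[0,0,0],"grip":47},
    {"delta_pos":[0,0,0],"angular":[0,0,0],"grip":46},
  ],
  force=8,
)

```text
t: 4.75
eef_pos: [0.5348, -0.1461, 0.0337]
tool_rot: [3.141, 0.001, 2.911]
contact_force: [-0.4, -0.6, -0.7]
finger_gap: 0.0548
grasp_force: 0.0
```

>>> drive_tool(
  series=[
    {"delta_pos":[0,0,0],"angular":[0,0,0],"grip":42},
    {"delta_pos":[0,0,0],"angular":[0,0,0],"grip":40},
    {"delta_pos":[0,0,0],"angular":[0,0,0],"grip":40},
    {"delta_pos":[0,0,0],"angular":[0,0,0],"grip":40},
  ],
  force=8,
)

```text
t: 5.25
eef_pos: [0.5347, -0.146, 0.0335]
tool_rot: [3.141, 0.0, 2.911]
contact_force: [-0.3, 0.2, 2.0]
finger_gap: 0.0446
grasp_force: 8.0
```

>>> drive_tool(
  series=[
    {"delta_pos":[0,0,0],"angular":[0,0,0],"grip":30},
    {"delta_pos":[0.15,0,0],"angular":[0,0,0],"grip":30},
    {"delta_pos":[0.25,0,0],"angular":[0,0,0],"grip":30},
    {"delta_pos":[0.25,0,0],"angular":[0,0,0],"grip":30},
    {"delta_pos":[0.25,0,0],"angular":[0,0,0],"grip":30},
  ],
  force=30,
)

```text
t: 5.88
eef_pos: [0.5079, -0.1398, 0.0334]
tool_rot: [3.141, 0.001, 2.911]
contact_force: [1.7, -0.3, 0.3]
finger_gap: 0.0449
grasp_force: 30.0
```

>>> drive_tool(
  series=[
    {"delta_pos":[0.4,0,0],"angular":[0,0,0],"grip":30},
    {"delta_pos":[0.4,0,0],"angular":[0,0,0],"grip":30},
    {"delta_pos":[0.4,0,0],"angular":[0,0,0],"grip":30},
    {"delta_pos":[0.4,0,0],"angular":[0,0,0],"grip":30},
    {"delta_pos":[0.4,0,0],"angular":[0,0,0],"grip":30},
  ],
)

```text
t: 6.5
eef_pos: [0.4485, -0.1258, 0.0331]
tool_rot: [3.141, -0.001, 2.911]
contact_force: [0.8, 0.4, -0.7]
finger_gap: 0.0445
grasp_force: 30.0
```

>>> drive_tool(
  series=[
    {"delta_pos":[0.3,0,0],"angular":[0,0,0],"grip":30},
    {"delta_pos":[0,0,0],"angular":[0,0,0],"grip":30},
  ],
)

```text
t: 6.75
eef_pos: [0.4404, -0.1237, 0.0333]
tool_rot: [3.141, -0.0, 2.911]
contact_force: [0.5, -0.0, -0.8]
finger_gap: 0.0444
grasp_force: 30.0
```

Run:
```python
from h import *
s=bot.sense(); print(s['q'].round(3))
out=[]
c=bot.read_camera('scene'); 
cv2.imwrite('pics/pulled.png',cv2.cvtColor(cv2.resize(c['pixels'][90:290,200:460],(780,600),interpolation=cv2.INTER_CUBIC),cv2.COLOR_RGB2BGR))
```

```text
[-0.456  0.164  0.718  2.156 -0.143  0.867  1.688]
```

View pics/pulled.png

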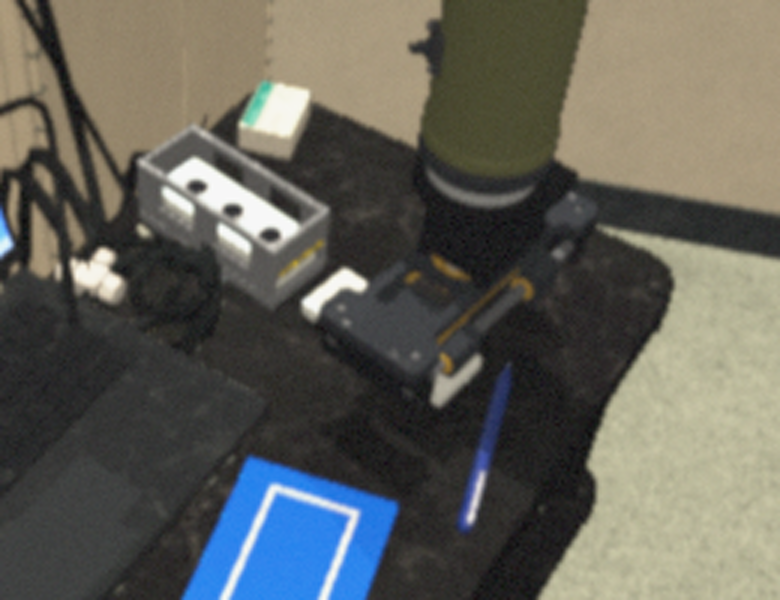

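The carrier is fully out, with its inner end at about (335,295). The remaining two have settled inside the magazine. Next: lift, turn and carry.

>>> drive_tool(
  series=[
    {"delta_pos":[0,0,-0.8],"angular":[0,0,0],"grip":30},
    {"delta_pos":[0,0,-1],"angular":[0,0,0],"grip":30},
    {"delta_pos":[0,0,-0.5],"angular":[0,0,8],"grip":30},
    {"delta_pos":[0,0,0],"angular":[0,0,10],"grip":30},
    {"delta_pos":[0,0,0],"angular":[0,0,10],"grip":30},
  ],
)

```text
t: 7.42
eef_pos: [0.4419, -0.1242, 0.1028]
tool_rot: [3.141, 0.001, 2.416]
contact_force: [-0.1, -0.2, -1.1]
finger_gap: 0.045
grasp_force: 30.0
```

>>> drive_tool(
  series=[
    {"delta_pos":[0,0,0],"angular":[0,0,10],"grip":30},
    {"delta_pos":[0,0,0],"angular":[0,0,10],"grip":30},
    {"delta_pos":[0,0,0],"angular":[0,0,10],"grip":30},
    {"delta_pos":[0,0,0],"angular":[0,0,9.5],"grip":30},
    {"delta_pos":[0,0,0],"angular":[0,0,0],"grip":30},
  ],
)

```text
t: 8.05
eef_pos: [0.4416, -0.1242, 0.1025]
tool_rot: [3.141, 0.0, 1.734]
contact_force: [-0.7, -0.5, -0.1]
finger_gap: 0.0448
grasp_force: 30.0
```

>>> drive_tool(
  series=[
    {"delta_pos":[0.6,0.6,0],"angular":[0,0,0.3],"grip":30},
    {"delta_pos":[0.9,0.6,0],"angular":[0,0,0],"grip":30},
    {"delta_pos":[1,0.35,0],"angular":[0,0,0],"grip":30},
    {"delta_pos":[1,0,0],"angular":[0,0,0],"grip":30},
    {"delta_pos":[1,0,0],"angular":[0,0,0],"grip":30},
  ],
)

```text
t: 8.68
eef_pos: [0.4661, 0.0175, 0.1024]
tool_rot: [3.141, 0.0, 1.731]
contact_force: [1.0, -0.4, -0.4]
finger_gap: 0.0446
grasp_force: 30.0
```

>>> drive_tool(
  series=[
    {"delta_pos":[1,0,0],"angular":[0,0,0],"grip":30},
    {"delta_pos":[1,0,0],"angular":[0,0,0],"grip":30},
    {"delta_pos":[0.8,0,0],"angular":[0,0,0],"grip":30},
    {"delta_pos":[0.3,0,0],"angular":[0,0,0],"grip":30},
    {"delta_pos":[0,0,0],"angular":[0,0,0],"grip":30},
  ],
)

```text
t: 9.3
eef_pos: [0.4516, 0.1084, 0.1023]
tool_rot: [3.141, 0.0, 1.73]
contact_force: [0.1, -1.3, 0.4]
finger_gap: 0.0444
grasp_force: 30.0
```

>>> drive_tool(
  series=[
    {"delta_pos":[0,0,0.8],"angular":[0,0,0],"grip":30},
    {"delta_pos":[0.02,0,0.8],"angular":[0,0,0],"grip":30},
    {"delta_pos":[0,0,0.5],"angular":[0,0,0],"grip":30},
    {"delta_pos":[0,0,0.2],"angular":[0,0,0],"grip":30},
    {"delta_pos":[0,0,0],"angular":[0,0,0],"grip":30},
  ],
)

```text
t: 9.93
eef_pos: [0.4515, 0.1087, 0.0334]
tool_rot: [-3.142, 0.0, 1.727]
contact_force: [-0.1, 0.2, -0.8]
finger_gap: 0.0448
grasp_force: 30.0
```

Run:
```python
from h import *
out=[]
for n in('scene','top'):
    c=bot.read_camera(n); u,v=proj(c,[.4585,.066,.01]).astype(int)
    out.append(cv2.resize(c['pixels'][v-60:v+60,u-60:u+60],(399,480),interpolation=cv2.INTER_CUBIC))
cv2.imwrite('pics/low.png',cv2.cvtColor(np.hstack(out),cv2.COLOR_RGB2BGR))
```

```text
(no output)
```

View pics/low.png

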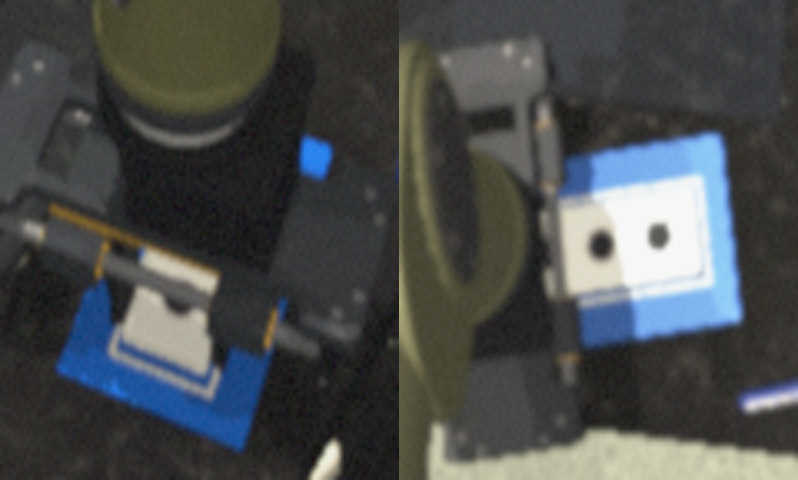

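In the top view the carrier covers the outline's middle, with wells at crop (600,244) and (658,236), but it may sit a little toward +x. I'll check it numerically before lowering further.

Run:
```python
from h import *
for n,(x,y,w,h) in {'top':(180,212,90,64),'scene':(245,236,96,100)}.items():
    c=dict(np.load(f'{n}0.npz'))
    s=cv2.cvtColor(c['pixels'],cv2.COLOR_RGB2HSV)[y:y+h,x:x+w].astype(int)
    blue=((s[...,0]>95)&(s[...,0]<125)&(s[...,1]>110)&(s[...,2]>90)).astype(np.uint8)
    cs,_=cv2.findContours(blue,cv2.RETR_EXTERNAL,cv2.CHAIN_APPROX_NONE); q=max(cs,key=cv2.contourArea)
    f=np.zeros_like(blue); cv2.drawContours(f,[q],-1,1,-1); f=cv2.erode(f,np.ones((5,5)))
    wh=((s[...,1]<150)&(f>0)); p=np.argwhere(wh)[:,::-1]+[x,y]
    W=np.array([pix2w(c,u,v,.003)[:2] for u,v in p])*1000
    r=cv2.minAreaRect(W.astype(np.float32)); print(n,'outline',r)
c=bot.read_camera('top'); g=cv2.cvtColor(c['pixels'],cv2.COLOR_RGB2GRAY)
u0,v0=proj(c,[.4585,.066,.01]).astype(int)-60
for a,b in((600,244),(658,236)):
    u,v=u0+(a-399)*120/399,v0+b*.25; y,x=int(round(v))-4,int(round(u))-4
    P=g[y:y+9,x:x+9].astype(float); w=np.clip(.7*np.percentile(P,80)-P,0,None); Y,X=np.mgrid[y:y+9,x:x+9]
    print(pix2w(c,(w*X).sum()/w.sum(),(w*Y).sum()/w.sum(),.022).round(4))
```

```text
top outline ((458.35552978515625, 64.86997985839844), (94.59386444091797, 155.65585327148438), 9.244998931884766)
scene outline ((458.4938049316406, 66.88270568847656), (61.12104415893555, 134.01515197753906), 8.919461250305176)
[0.4582 0.0654 0.022 ]
[0.4638 0.0296 0.022 ]
```

The carrier centre (0.4582, 0.0654) matches the outline centre (0.458, 0.065), and the yaw agrees. Lowering now.

>>> drive_tool(
  series=[
    {"delta_pos":[0,0,0.12],"angular":[0,0,0],"grip":30},
    {"delta_pos":[0,0,0.07],"angular":[0,0,0],"grip":30},
    {"delta_pos":[0,0,0.02],"angular":[0,0,0],"grip":30},
    {"delta_pos":[0,0,0],"angular":[0,0,0],"grip":30},
  ],
)

```text
t: 10.58
eef_pos: [0.4513, 0.109, 0.027]
tool_rot: [-3.142, -0.0, 1.728]
contact_force: [-0.0, 0.5, -0.3]
finger_gap: 0.0448
grasp_force: 30.0
```

>>> drive_tool(
  series=[
    {"delta_pos":[0,0,0.02],"angular":[0,0,0],"grip":30},
    {"delta_pos":[0,0,0],"angular":[0,0,0],"grip":30},
  ],
)

```text
t: 10.82
eef_pos: [0.4514, 0.1091, 0.0265]
tool_rot: [3.141, -0.0, 1.728]
contact_force: [-0.2, -0.6, -1.1]
finger_gap: 0.0449
grasp_force: 30.0
```

>>> drive_tool(
  series=[
    {"delta_pos":[0,0,0],"angular":[0,0,0],"grip":47},
    {"delta_pos":[0,0,0],"angular":[0,0,0],"grip":52},
    {"delta_pos":[0,0,0],"angular":[0,0,0],"grip":62},
    {"delta_pos":[0,0,0],"angular":[0,0,0],"grip":70},
    {"delta_pos":[0,0,0],"angular":[0,0,0],"grip":70},
  ],
  force=8,
)

```text
t: 11.45
eef_pos: [0.4514, 0.1091, 0.0265]
tool_rot: [3.141, -0.0, 1.727]
contact_force: [-0.5, -0.4, 0.4]
finger_gap: 0.0682
grasp_force: 0.0
```

>>> drive_tool(
  series=[
    {"delta_pos":[0,0,-0.4],"angular":[0,0,0],"grip":75},
    {"delta_pos":[0,0,-1],"angular":[0,0,0],"grip":75},
    {"delta_pos":[0,0,-1],"angular":[0,0,0],"grip":75},
    {"delta_pos":[0,0,-1],"angular":[0,0,0],"grip":75},
    {"delta_pos":[0,0,-1],"angular":[0,0,0],"grip":75},
  ],
)

```text
t: 12.08
eef_pos: [0.4514, 0.1089, 0.1603]
tool_rot: [3.141, -0.0, 1.727]
contact_force: [0.3, 0.5, -0.6]
finger_gap: 0.0752
grasp_force: 0.0
```

>>> drive_tool(
  series=[
    {"delta_pos":[1,0,-1],"angular":[0,0,0],"grip":75},
    {"delta_pos":[1,0,0],"angular":[0,0,0],"grip":75},
    {"delta_pos":[1,0.3,0],"angular":[0,0,0],"grip":75},
    {"delta_pos":[1,0.3,0],"angular":[0,0,0],"grip":75},
    {"delta_pos":[0,0,0],"angular":[0,0,0],"grip":75},
  ],
)

```text
t: 12.7
eef_pos: [0.4501, 0.2328, 0.1891]
tool_rot: [3.141, -0.0, 1.731]
contact_force: [0.4, -0.9, -0.1]
finger_gap: 0.0751
grasp_force: 0.0
```

Run:
```python
from h import *
out=[]
for n in('scene','top'):
    c=bot.read_camera(n)
    if n=='scene':
        out.append(cv2.resize(c['pixels'][120:350,230:390],(399,575),interpolation=cv2.INTER_CUBIC))
    else:
        out.append(cv2.resize(c['pixels'][120:290,180:370],(399,575),interpolation=cv2.INTER_CUBIC))
    cs=bot.recognise('carrier_bottom',c); print(n,[(np.round(d['bbox']),round(d['p'],2)) for d in cs[:3]])
cv2.imwrite('pics/end.png',cv2.cvtColor(np.hstack(out),cv2.COLOR_RGB2BGR))
```

```text
scene [(array([286., 254.,  31.,  15.]), 0.83)]
top [(array([196., 228.,  60.,  27.]), 0.71), (array([317., 126.,  44.,  72.]), 0.59)]
```

View pics/end.png

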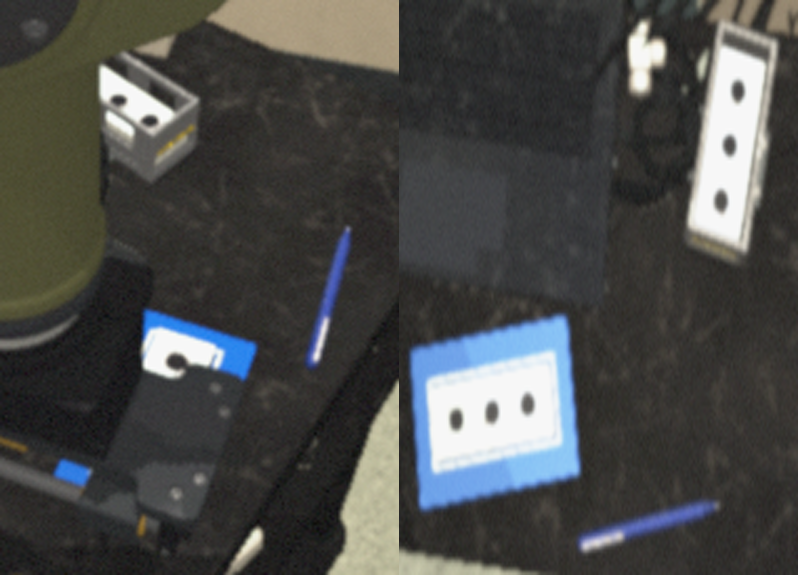

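The top view shows the carrier flat, wells up, inside the outline, with wells at crop (456,419), (492,412) and (528,404). The two others are settled in the magazine. I'll do one numeric check, then hand in.

Run:
```python
from h import *
c=bot.read_camera('top'); g=cv2.cvtColor(c['pixels'],cv2.COLOR_RGB2GRAY); P=[]
for a,b in((456,419),(492,412),(528,404)):
    u,v=180+(a-399)*190/399,120+b*170/575; y,x=int(round(v))-4,int(round(u))-4
    p=g[y:y+9,x:x+9].astype(float); w=np.clip(.7*np.percentile(p,80)-p,0,None); Y,X=np.mgrid[y:y+9,x:x+9]
    P.append(pix2w(c,(w*X).sum()/w.sum(),(w*Y).sum()/w.sum(),.015)[:2])
P=np.array(P); print(P.round(4)); m=P.mean(0)
d=P[2]-P[0]; print('yaw',np.degrees(np.arctan2(d[1],d[0])))
e=np.abs(m-[.4584,.0655]); print(e)
if e.max()<.0035: print(bot.sign_off())
```

```text
[[0.452  0.1007]
 [0.4572 0.0653]
 [0.4629 0.0297]]
yaw -81.23600278610787
[0.00102686 0.00029298]
the job is handed in; nothing more can be done
None
```

The bottom carrier lies flat, wells up, in the outlined rectangle, about 1 mm off centre by the camera. The other two have settled inside the magazine, the gripper is clear, and the job was handed in at about 13 s.

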